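# Push a parts carton home between freshly glued guide rails

### The arm

A 6-joint arm with a two-finger parallel gripper is mounted at the origin on the work surface. World frame = base frame: x ahead of the robot, y to its left, z up, the work surface at z = 0. Lengths are in m, angles in rad, forces in N, time in s.
With the tool pointing down it reaches from about 0.25 to 0.725 m from the base axis. Payload 4 kg.
Tool frame: the origin (TCP) lies at the very end of the fingers, on their centre line; the grasp point (between the pads) lies 19 mm behind it; z points along the fingers, y is the direction in which the jaws open and shut (so a half turn about z gives the same grasp; the last joint's range is limited). The gripper opens to 85 mm and grips with 20 to 120 N. Pads are 22 mm wide; open, the fingers measure 114 mm over their backs; the gripper's body (76 mm by 85 mm) begins 54 mm behind the grasp point. The pads swing forward as they close: fully open they stand 13 mm farther back than shut.
Start: joints at [1.273, 0.241, 0.005, 1.335, 0, 1.571], TCP at [0.147, 0.478, 0.231] pointing down, gripper open.
Joint ranges: [-2.72, 2.72], [-1.05, 1.87], [-1.09, 1.28], [-1.99, 2.15], [-1.42, 1.44], [-3.14, 3.14]. Speed limits (rad/s): [2.79, 2.79, 3.14, 3.14, 3.14, 3.14].

### API

Orientations are given as a unit quaternion [x, y, z, w].
In Python, from workcell import bot, camera gives the robot as it stands. The module is installed in compiled form; this text tells all that it offers.
- The arm moves only by the tool send_rows, never from a script. Its argument "deltas" is a list of rows, each an object with "grip": the opening, from 0 (shut) to 1 (fully open); "translation": the shift along the tool's x, y, z in m, a list of three; "twist": the turn, a rotation vector about the tool's x, y, z in degrees, a list of three. A call has 1 to 5 rows; each row is the pose to reach, as a shift and turn from the pose measured when the call began, along the tool's axes at that moment; what a row does not reach only later rows make up. A row lasts 1/8 s, in which the tool goes at most 62.5 mm and 10.7 degrees, less where a joint would pass 70% of its speed; a pose out of reach is approached as far as the arm can. A call with a gripper value outside its range is refused whole. The fingers move at their own pace and stop on an object; the grip force is fixed at half the most. Time passes only in rows, so rows that repeat a pose let the fingers close. It gives the time, the measured TCP pose, the force and the opening at its end, in the units of the state.
- bot.get_obs(): the state, without advancing time (a new reading comes with each control period).
- camera(name): name is "scene" or "top" or "wrist"; returns a dict with "color" (384x512x3 uint8, blue, green, red), "intrinsics" (3x3 intrinsics, pixels), "k1" (the pictures are not rectified: a ray, as slopes to the right and down, at radius r is drawn at 1 + k1 r^2 times it, then the intrinsics apply), "xyz" and "rotation" of the camera in the world. Camera axes: x right, y down, z forward; pixel columns grow to the right and rows downward; lengths in m; the calibration is good to about 2 mm. A picture is of the moment at which its call begins. There is no depth.
- bot.job_done(): hands the job in, once; it reports no verdict.
The state is a dict: "clock": time; "joint_pos": joint angles; "joint_vel": joint speeds; "tau": joint torques, N m; "eef_pos": TCP position; "tool_rot": TCP orientation; "ft_force": force on the tool from outside, world axes, zero at the start; "ft_torque": the same for the moment, N m; "grip_width": finger opening in m.
Only numpy, scipy, OpenCV 4.12 (cv2) and the standard library are available. Lean on these libraries where they do the work, as an engineer would, in place of code of your own. Each camera call takes 0.05 s, during which the arm holds its last target.

### The job

The two aluminium guide rails on the jig board have just been glued down and the glue has not set. Push the cardboard carton along the board into the lane between the rails, straight and upright, until it is fully home against the wooden stop, without the carton or the robot touching either rail. Only push it with the fingers: do not pick it up, and leave the cup, bottle, brush and clamp where they are.

Things in the scene. Friction and masses are not known exactly. Their poses are not given: they have to be found in the camera images.
- board: Fixed grey jig board, 560 (x) x 300 (y) x 12 mm; origin at the centre of its underside, on the bench. +x: the way to push, down the lane (roughly world +y; place and yaw vary); lane centre line y = 0. A wooden stop block (22 mm thick, 110 mm wide, top 57 mm above the origin) is screwed on across the lane's end, near face at x = 210 mm.
- rails: The two straight aluminium guide rails on the board; same origin and axes as the board. Each 8 mm thick, its top 42 mm above the origin (30 mm above the board's face), from x = 0 (lane mouth) to x = 230 mm; inner faces at y = +62 and -62 mm, so a centred carton has 12 mm of air each side. Must not be touched.
- carton: Plain closed cardboard carton, tape strip along its top, 120 (x) x 100 (y) x 70 mm high, 0.35 to 0.7 kg; origin at the centre of its underside. Starts on the board before the lane's mouth, off-centre up to 45 mm and askew up to 20 degrees, its +x roughly along the board's. Slides with friction and stops when no longer pushed. Home: x = 150 mm in the board's frame.
- cup: Bystander: open white plastic mixing cup, 60 mm across, 75 mm high, standing on the board outside one of the rails; origin at the centre of its foot.
- bottle: Bystander: small grey bottle with a black cap, 46 mm across, 100 mm high, standing on the board outside the other rail; origin at the centre of its foot.
- brush: Bystander: brush with a wooden handle, 190 mm long, lying on the bench beyond the board's long edge on the far side from the robot.
- clamp: Bystander: red C-clamp, about 90 x 170 mm, 18 mm thick, lying flat on the bench beyond the stop end of the board; origin at its middle, on the bench.
Mind the look-alikes: they are no part of the job. Of the things that look like the carton, the smallest one is meant.

How it is judged:
On the way:
1. the carton is half-way into the mouth of the lane, between the rails (x of carton in the frame of board between 0 and 0.1 m and y of carton in the frame of board between -0.013 and 0.013 m and z of carton in the frame of board between 0.008 and 0.018 m), for 0.05 s.
At the end, for the whole second after the job is handed in: The carton stands flat on the board between the rails, at rest, its front within 8 mm of the stop, within 13 mm of the lane's centre line and 0.15 rad of its direction, released (x of carton in the frame of board between 0.142 and 0.155 m and y of carton in the frame of board between -0.013 and 0.013 m and z of carton in the frame of board between 0.008 and 0.018 m and angle between the x axis of carton and the x axis of board, either way round below 0.15 rad and angle between carton's own z axis and vertical below 0.05 rad and linear speed of carton below 0.01 m/s); the robot touches nothing.
It fails at once if the carton touches a rail (contact force between carton and rails above 0.3 N).
It fails at once if the robot touches a rail (contact force between any of the arm, the fingers and rails above 0.3 N).
It fails at once if the carton is lifted off the board (z of carton in the frame of board above 0.03 m).
It fails at once if the carton is tipped (angle between carton's own z axis and vertical above 0.26 rad).
It fails at once if the cup, bottle, brush or clamp is moved by more than 15 mm (distance of any of cup, bottle, brush, clamp from where it was at the start of the episode above 0.015 m).
It also fails if it takes over 72 s, if anything falls off the work surface, if the arm or the gripper's body presses on something with over 40 N, if the wrist force passes 120 N, or if a joint passes its speed limit or range.

## Working session

There is one attempt and no reset: what is moved stays moved. The work goes in short steps, Python scripts to look and compute and a tool call to move; the robot and the scene stay as the last step left them, time stands still between calls to the robot, and variables do not carry over. Pictures are saved under pics/ and viewed, and the job is handed in when it is done.

Besides the shell and the picture viewer there is one more tool, called after ">>>" by a JSON object that holds its "fn" and its "kwargs", one argument or row to a line. send_rows: Moves the arm, as the interface text tells. Its arguments: {"type":"object","properties":{"deltas":{"type":"array","items":{"type":"object","properties":{"grip":{"type":"number"},"translation":{"type":"array","items":{"type":"number"}},"twist":{"type":"array","items":{"type":"number"}}}}}},"required":["deltas"]}

```bash
mkdir -p pics
cat > h.py <<'E'
import numpy as np, cv2
from workcell import bot, camera
def ray(c,u,v):
    K=np.array(c["intrinsics"]); d=np.array([c["k1"],0,0,0,0],float)
    p=cv2.undistortPoints(np.array([[[u,v]]],float),K,d)[0,0]
    return np.array(c["rotation"])@np.array([p[0],p[1],1.])
def onplane(c,u,v,z):
    r=ray(c,u,v); o=np.array(c["xyz"]); return o+r*(z-o[2])/r[2]
def proj(c,P):
    K=np.array(c["intrinsics"]); d=np.array([c["k1"],0,0,0,0],float)
    R=np.array(c["rotation"]); q=R.T@(np.array(P)-np.array(c["xyz"]))
    s=q[:2]/q[2]; s=s*(1+c["k1"]*(s@s)); return K[:2,:2]@s+K[:2,2]
E
python3 - <<'E'
from h import *
for n in ["scene","top","wrist"]:
    c=camera(n); cv2.imwrite(f"pics/{n}0.png",c["color"]); print(n,c["xyz"],c["rotation"],c["intrinsics"],c["k1"])
print(bot.get_obs())
E
```

```text
scene [1.13102847 0.58403225 0.94858566] [ 0.386738    0.8516924  -0.32592403 -0.13721261] [[405.63876438   0.         258.66713943]
 [  0.         405.63876438 191.74408964]
 [  0.           0.           1.        ]] -0.013491440854032082
top [0.46912528 0.03438796 1.26770586] [-0.70275898  0.71062088 -0.0246175   0.02327574] [[399.38432405   0.         257.2780774 ]
 [  0.         399.38432405 192.41817781]
 [  0.           0.           1.        ]] -0.12854076109767165
wrist [0.07426621 0.49986615 0.37284395] [0.79556171 0.58781696 0.08710716 0.11817418] [[338.13224951   0.         251.96883645]
 [  0.         338.13224951 190.46481552]
 [  0.           0.           1.        ]] -0.0724898264763948
{'clock': 0.15, 'joint_pos': array([ 1.27300449e+00,  2.41237885e-01,  4.03212726e-03,  1.33521661e+00,
       -1.14663405e-05,  1.57075078e+00]), 'joint_vel': array([-0.00065844, -0.00201991,  0.00290076, -0.00176465, -0.00110735,
       -0.00133648]), 'tau': array([-8.41003862e-05, -3.72634721e+01,  2.52638680e+01,  1.23377921e-02,
        1.71371175e-05, -1.05820368e-05]), 'eef_pos': array([0.14656549, 0.47752704, 0.2306179 ]), 'tool_rot': array([ 1.48323780e-01,  9.88938519e-01, -8.04871192e-04, -1.14957002e-04]), 'ft_force': array([ 0.65154127, -0.16310786, -0.01464691]), 'ft_torque': array([ 0.00391592,  0.02233362, -0.00417057]), 'grip_width': 0.08532761937997489}
```

Rotation is a quaternion; fix helper.

```bash
sed -i 's/np.array(c\["rotation"\])/Rm(c)/; ' h.py; sed -i '2a from scipy.spatial.transform import Rotation\ndef Rm(c): return Rotation.from_quat(c["rotation"]).as_matrix()' h.py; cat h.py
```

```text
import numpy as np, cv2
from workcell import bot, camera
from scipy.spatial.transform import Rotation
def Rm(c): return Rotation.from_quat(c["rotation"]).as_matrix()
def ray(c,u,v):
    K=np.array(c["intrinsics"]); d=np.array([c["k1"],0,0,0,0],float)
    p=cv2.undistortPoints(np.array([[[u,v]]],float),K,d)[0,0]
    return Rm(c)@np.array([p[0],p[1],1.])
def onplane(c,u,v,z):
    r=ray(c,u,v); o=np.array(c["xyz"]); return o+r*(z-o[2])/r[2]
def proj(c,P):
    K=np.array(c["intrinsics"]); d=np.array([c["k1"],0,0,0,0],float)
    R=Rm(c); q=R.T@(np.array(P)-np.array(c["xyz"]))
    s=q[:2]/q[2]; s=s*(1+c["k1"]*(s@s)); return K[:2,:2]@s+K[:2,2]
```

View pics/scene0.png

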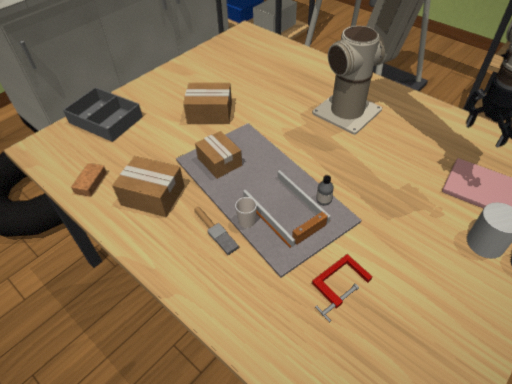

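View pics/top0.png

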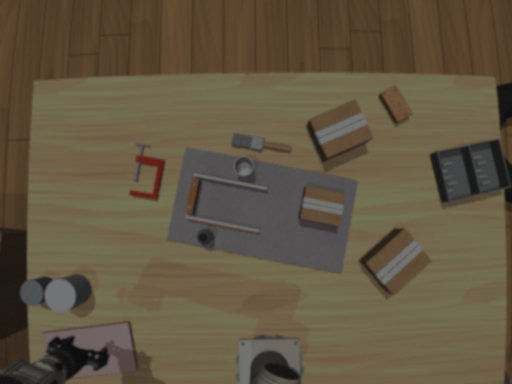

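View pics/wrist0.png

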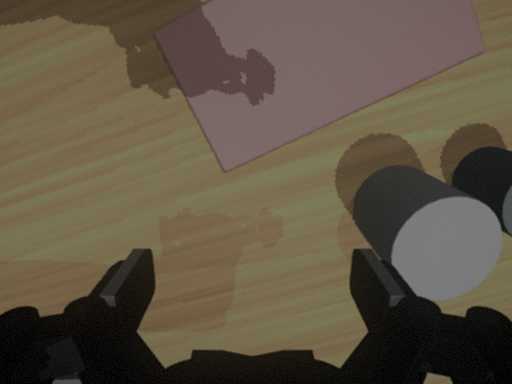

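The top view (up = +x, left = +y) shows the board around (262,210), the carton on it at (322,206), the rails from x≈190 to 265 px, and the stop at (193,196). Next I measure them.

Run:
```python
from h import *
c=camera("top"); im=c["color"]
crop=im[135:285,155:370]
g=cv2.convertScaleAbs(crop,alpha=1.8)
cv2.imwrite("pics/topz.png",cv2.resize(g,None,fx=3.7,fy=3.7,interpolation=cv2.INTER_CUBIC))
hsv=cv2.cvtColor(im,cv2.COLOR_BGR2HSV)
for p in [(280,170),(345,240),(325,193),(325,206),(193,196),(230,182),(225,226),(300,250)]: print(p,im[p[1],p[0]],hsv[p[1],p[0]])
sub=np.zeros(im.shape[:2],np.uint8); sub[135:285,155:370]=1
m=((hsv[...,1]<60)&(sub>0)).astype(np.uint8)
m=cv2.morphologyEx(m,cv2.MORPH_OPEN,np.ones((3,3)))
cs,_=cv2.findContours(m,cv2.RETR_EXTERNAL,2); b=max(cs,key=cv2.contourArea)
r=cv2.minAreaRect(b); print(r,cv2.contourArea(b)); 
ap=cv2.approxPolyDP(cv2.convexHull(b),6,True)[:,0]; print(ap)
for q in ap: print(onplane(c,*map(float,q),0.012))
```

```text
(280, 170) [83 82 85] [170   9  85]
(345, 240) [82 82 84] [ 0  6 84]
(325, 193) [54 77 97] [ 16 113  97]
(325, 206) [100 104 105] [ 24  12 105]
(193, 196) [41 64 93] [ 13 143  93]
(230, 182) [101  99  98] [110   8 101]
(225, 226) [68 76 92] [10 67 92]
(300, 250) [83 82 84] [165   6  84]
((262.7884521484375, 209.05767822265625), (178.46566772460938, 97.46971130371094), 11.309932708740234) 16670.5
[[185 148]
 [357 180]
 [341 271]
 [168 239]]
[0.69902145 0.26072987 0.012     ]
[ 0.59043858 -0.28657401  0.012     ]
[ 0.30373909 -0.22895302  0.012     ]
[0.41029206 0.31451544 0.012     ]
```

View pics/topz.png

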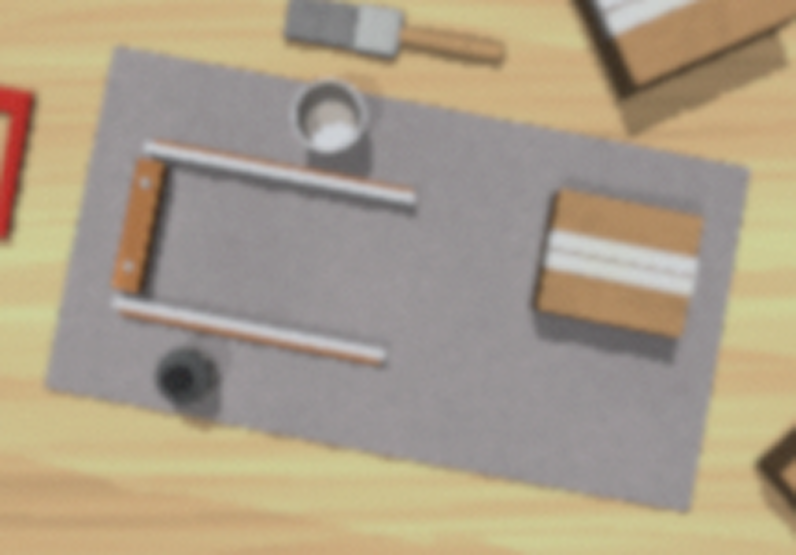

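```bash
cat > meas.py <<'E'
from h import *
def backproj(c,pts,z):
    return np.array([onplane(c,float(a),float(b),z)[:2] for a,b in pts])
def carton_top(c,roi,z=0.082,vmin=78,dbg=None):
    im=c["color"]; hsv=cv2.cvtColor(im,cv2.COLOR_BGR2HSV)
    x0,y0,x1,y1=roi; s=np.zeros(im.shape[:2],bool); s[y0:y1,x0:x1]=1
    m=(s&(((hsv[...,1]>80)&(hsv[...,2]>vmin)&(hsv[...,0]<22))|((hsv[...,2]>98)&(hsv[...,1]<60)))).astype(np.uint8)*255
    m=cv2.morphologyEx(m,cv2.MORPH_CLOSE,np.ones((5,5))); m=cv2.morphologyEx(m,cv2.MORPH_OPEN,np.ones((5,5)))
    cs,_=cv2.findContours(m,cv2.RETR_EXTERNAL,2); b=max(cs,key=cv2.contourArea)
    if dbg: 
        o=cv2.convertScaleAbs(im,alpha=1.6).copy(); cv2.drawContours(o,[b],-1,(0,255,0),1); cv2.imwrite(dbg,cv2.resize(o[y0:y1,x0:x1],None,fx=5,fy=5,interpolation=0))
    P=backproj(c,b[:,0],z)
    r=cv2.minAreaRect((P*1000).astype(np.float32)); return r
E
python3 - <<'E'
from meas import *
c=camera("top"); im=c["color"]; hsv=cv2.cvtColor(im,cv2.COLOR_BGR2HSV)
# board
sub=np.zeros(im.shape[:2],np.uint8); sub[135:285,155:370]=1
m=((hsv[...,1]<50)&(sub>0)).astype(np.uint8); m=cv2.morphologyEx(m,cv2.MORPH_OPEN,np.ones((3,3)))
cs,_=cv2.findContours(m,cv2.RETR_EXTERNAL,2); b=cv2.convexHull(max(cs,key=cv2.contourArea))
print("board",cv2.minAreaRect((backproj(c,b[:,0],0.012)*1000).astype(np.float32)))
# rails top: zoom coords from enlarged pic /3.7 + offset
for z in [((147,148),(415,198)),((118,302),(385,355))]:
    for p in z: print("rail",onplane(c,(p[0]+.5)/3.7+155-.5,(p[1]+.5)/3.7+135-.5,0.042)[:2])
print("carton",carton_top(c,(285,170,360,240),dbg="pics/c0.png"))
s=camera("scene"); cv2.imwrite("pics/s0z.png",cv2.resize(s["color"][115:275,165:365],None,fx=4,fy=3.75,interpolation=cv2.INTER_CUBIC))
E
```

```text
board ((503.2829895019531, 15.49932861328125), (560.9978637695312, 306.1903991699219), 78.38898468017578)
rail [0.60959797 0.22570856]
rail [0.56512224 0.00214362]
rail [0.48117494 0.25008412]
rail [0.43519184 0.02858614]
carton ((507.6480407714844, -163.04953002929688), (119.45854949951172, 97.36421966552734), 78.109130859375)
```

View pics/c0.png

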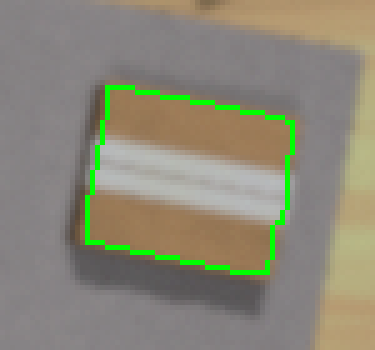

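View pics/s0z.png

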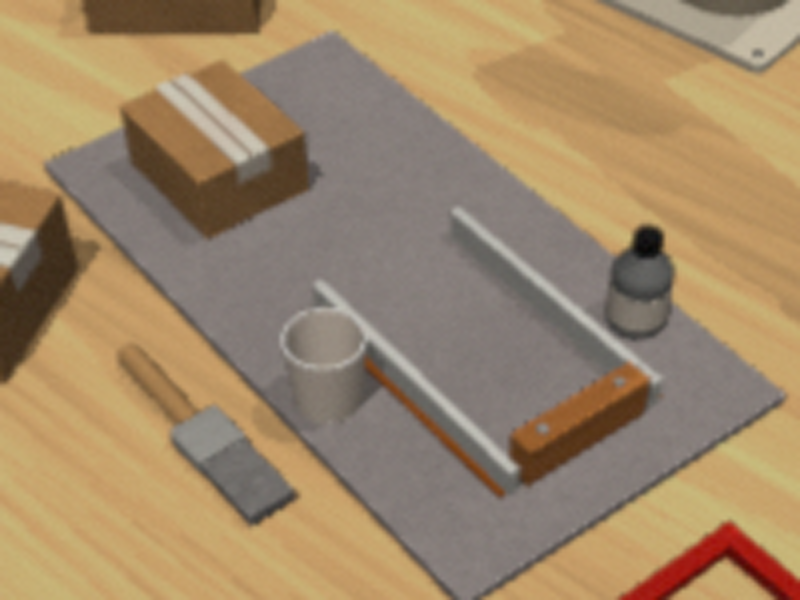

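Run:
```python
from h import *
s=camera("scene")
f=lambda p,z: onplane(s,(p[0]+.5)/4+165-.5,(p[1]+.5)/3.75+115-.5,z)[:2].round(4)
for p in [(318,285),(516,472),(457,211),(658,381)]: print("rail",f(p,.042))
for p in [(124,111),(222,64),(306,138),(203,184)]: print("carton top",f(p,.082))
for p in [(48,162),(333,35),(783,396)]: print("board",f(p,.012))
```

```text
rail [0.5687 0.0052]
rail [0.6133 0.2286]
rail [0.4378 0.0315]
rail [0.4832 0.253 ]
carton top [ 0.5494 -0.2218]
carton top [ 0.4552 -0.2056]
carton top [ 0.4796 -0.088 ]
carton top [ 0.5703 -0.1104]
board [ 0.5898 -0.2854]
board [ 0.3052 -0.2232]
board [0.4151 0.3187]
```

Run:
```python
from h import *
s=camera("scene"); cv2.imwrite("pics/s1z.png",cv2.resize(s["color"][140:225,105:205],None,fx=6,fy=6,interpolation=cv2.INTER_CUBIC))
t=camera("top"); cv2.imwrite("pics/t1z.png",cv2.resize(cv2.convertScaleAbs(t["color"][90:180,295:385],alpha=1.7),None,fx=6,fy=6,interpolation=cv2.INTER_CUBIC))
```

```text
(no output)
```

View pics/s1z.png

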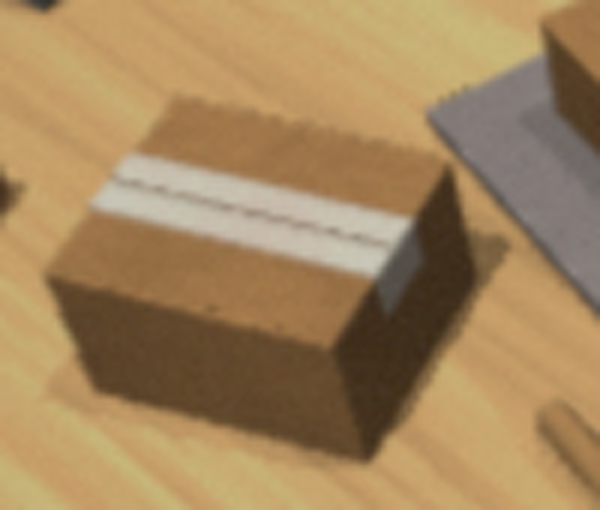

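View pics/t1z.png

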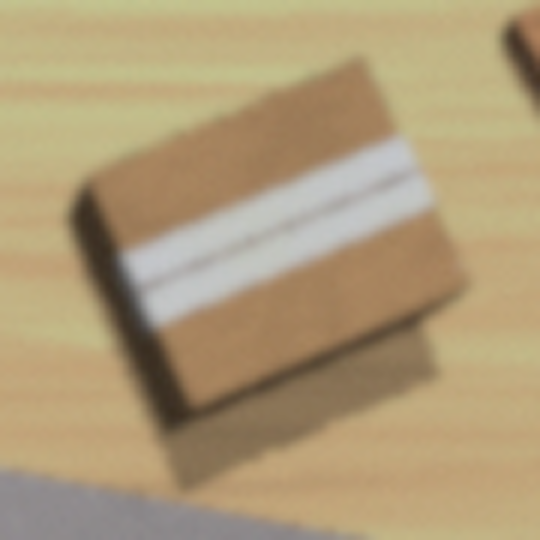

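```bash
cat > go.py <<'E'
from h import *
O=np.array([0.502,0.017]); A=np.radians(78.55); ex=np.array([np.cos(A),np.sin(A)]); ey=np.array([-np.sin(A),np.cos(A)])
def b2w(x,y): return O+x*ex+y*ey
def w2b(p): d=np.array(p[:2])-O; return d@ex,d@ey
def delta(pos,yaw_y):  # yaw of tool y axis (deg world)
    o=bot.get_obs(); R=Rotation.from_quat(o["tool_rot"]).as_matrix()
    a=np.radians(yaw_y); y=np.array([np.cos(a),np.sin(a),0]); z=np.array([0,0,-1.]); x=np.cross(y,z)
    Rt=np.column_stack([x,y,z])
    print("trans mm",(R.T@(np.array(pos)-o["eef_pos"])*1000).round(1),"twist",np.degrees(Rotation.from_matrix(R.T@Rt).as_rotvec()).round(2),"clock",o["clock"],"F",o["ft_force"].round(2),"grip",o["grip_width"],"board xy",np.round(w2b(o["eef_pos"]),4),"z",o["eef_pos"][2].round(4))
E
python3 - <<'E'
from go import *
p=b2w(-.172,-.12);print(p);delta([*p,.23],78.55)
E
```

```text
[ 0.58546761 -0.17539844]
trans mm [-611.2 -495.8    1.3] twist [-0.01 -0.   -5.61] clock 0.45 F [-0.75  0.6  -0.48] grip 0.08534831947864058 board xy [0.3812 0.4397] z 0.2312
```

>>> {"fn": "send_rows", "kwargs": {
  "deltas": [
    {"grip": 0.6, "translation": [-46, -37, 0], "twist": [0, 0, -1]},
    {"grip": 0.6, "translation": [-92, -75, 0], "twist": [0, 0, -2]}
  ]
}}

```text
clock: 0.7
eef_pos: [0.2169, 0.3735, 0.2311]
tool_rot: [0.13, 0.992, -0.0, 0.0]
ft_force: [1.7, 0.6, -0.0]
grip_width: 0.052
```

I sent millimetres where the tool takes metres. The per-row limit capped it and the direction was right, so there's no harm. Metres from here on.

Run:
```python
from go import *
p=b2w(-.172,-.12);delta([*p,.23],78.55)
```

```text
trans mm [-497.2 -435.8    1.4] twist [-0.01  0.02 -3.44] clock 0.7 F [ 1.71  0.65 -0.04] grip 0.052038891849459354 board xy [0.2928 0.3502] z 0.2311
```

>>> {"fn": "send_rows", "kwargs": {
  "deltas": [
    {"grip": 0.6, "translation": [-0.045, -0.04, 0], "twist": [0, 0, -1]},
    {"grip": 0.6, "translation": [-0.09, -0.08, 0], "twist": [0, 0, -2]},
    {"grip": 0.6, "translation": [-0.135, -0.12, 0], "twist": [0, 0, -3.4]},
    {"grip": 0.6, "translation": [-0.18, -0.16, 0], "twist": [0, 0, -3.4]},
    {"grip": 0.6, "translation": [-0.225, -0.2, 0], "twist": [0, 0, -3.4]}
  ]
}}

```text
clock: 1.32
eef_pos: [0.3839, 0.1207, 0.2316]
tool_rot: [0.1, 0.995, 0.0, 0.001]
ft_force: [0.9, 0.3, -0.5]
grip_width: 0.0512
```

Run:
```python
from go import *
p=b2w(-.172,-.12);delta([*p,.23],78.55)
```

```text
trans mm [-256.4 -250.1    1.9] twist [ 0.03  0.09 -0.03] clock 1.325 F [ 0.94  0.27 -0.45] grip 0.05115308819306343 board xy [0.0782 0.1363] z 0.2316
```

>>> {"fn": "send_rows", "kwargs": {
  "deltas": [
    {"grip": 0.6, "translation": [-0.043, -0.042, 0], "twist": [0, 0, 0]},
    {"grip": 0.6, "translation": [-0.086, -0.084, 0], "twist": [0, 0, 0]},
    {"grip": 0.6, "translation": [-0.129, -0.126, 0], "twist": [0, 0, 0]},
    {"grip": 0.6, "translation": [-0.172, -0.168, 0], "twist": [0, 0, 0]},
    {"grip": 0.6, "translation": [-0.215, -0.21, 0], "twist": [0, 0, 0]}
  ]
}}

```text
clock: 1.95
eef_pos: [0.5538, -0.1298, 0.232]
tool_rot: [0.1, 0.995, 0.0, 0.001]
ft_force: [1.2, 0.8, -0.1]
grip_width: 0.0513
```

>>> {"fn": "send_rows", "kwargs": {
  "deltas": [
    {"grip": 0.6, "translation": [-0.03, -0.035, 0], "twist": [0, 0, 0]},
    {"grip": 0.6, "translation": [-0.042, -0.041, 0], "twist": [0, 0, 0]},
    {"grip": 0.6, "translation": [-0.042, -0.041, 0], "twist": [0, 0, 0]}
  ]
}}

```text
clock: 2.33
eef_pos: [0.587, -0.1792, 0.2312]
tool_rot: [0.101, 0.995, 0.0, 0.001]
ft_force: [-0.3, -0.2, -0.6]
grip_width: 0.0516
```

Run:
```python
from go import *
p=b2w(-.172,-.12);delta([*p,.045],78.55)
for n in ["scene","top"]: cv2.imwrite(f"pics/{n}2.png",camera(n)["color"])
```

```text
trans mm [  2.5   3.2 186.2] twist [ 0.06  0.07 -0.14] clock 2.325 F [-0.3  -0.17 -0.58] grip 0.05160513012152969 board xy [-0.1755 -0.1223] z 0.2312
```

View pics/scene2.png

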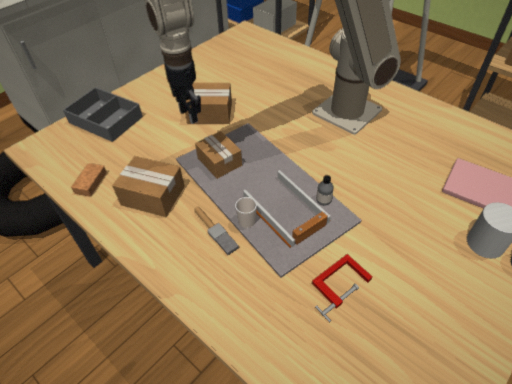

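View pics/top2.png

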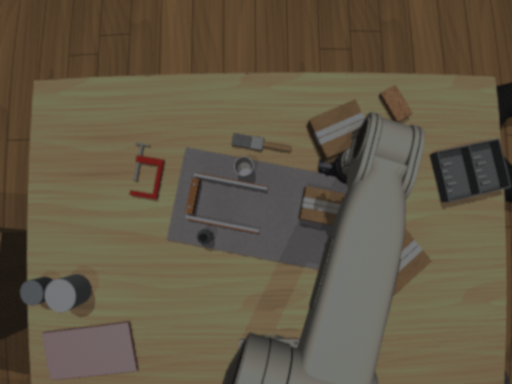

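The gripper is beyond the carton's far side, with a clear gap. I'll descend in two steps and check the force after each.

>>> {"fn": "send_rows", "kwargs": {
  "deltas": [
    {"grip": 0.6, "translation": [0, 0, 0.05], "twist": [0, 0, 0]},
    {"grip": 0.6, "translation": [0, 0, 0.1], "twist": [0, 0, 0]},
    {"grip": 0.6, "translation": [0, 0, 0.13], "twist": [0, 0, 0]},
    {"grip": 0.6, "translation": [0, 0, 0.13], "twist": [0, 0, 0]}
  ]
}}

```text
clock: 2.92
eef_pos: [0.5838, -0.1759, 0.0994]
tool_rot: [0.099, 0.995, 0.001, -0.002]
ft_force: [0.0, 0.3, 0.2]
grip_width: 0.051
```

>>> {"fn": "send_rows", "kwargs": {
  "deltas": [
    {"grip": 0.6, "translation": [0, 0, 0.02], "twist": [0, 0, 0]},
    {"grip": 0.6, "translation": [0, 0, 0.04], "twist": [0, 0, 0]},
    {"grip": 0.6, "translation": [0, 0, 0.054], "twist": [0, 0, 0]},
    {"grip": 0.6, "translation": [0, 0, 0.054], "twist": [0, 0, 0]}
  ]
}}

```text
clock: 3.42
eef_pos: [0.5835, -0.1754, 0.0457]
tool_rot: [0.099, 0.995, 0.001, -0.003]
ft_force: [0.8, -0.0, -0.5]
grip_width: 0.0511
```

Run:
```python
from go import *
p=b2w(-.172,-.12);delta([*p,.045],78.55)
for n in ["scene","wrist"]: 
  c=camera(n)["color"]; cv2.imwrite(f"pics/{n}3.png",cv2.resize(c[90:240,120:340],None,fx=3.6,fy=3.6) if n=="scene" else c)
```

```text
trans mm [-2.   0.4  0.7] twist [ 0.11 -0.31  0.07] clock 3.425 F [ 0.77 -0.01 -0.5 ] grip 0.05112129215016181 board xy [-0.1724 -0.118 ] z 0.0457
```

View pics/scene3.png

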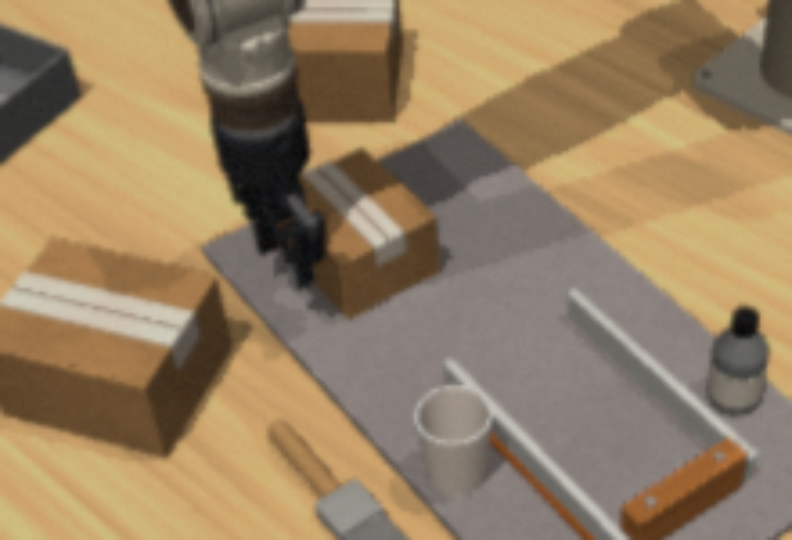

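View pics/wrist3.png

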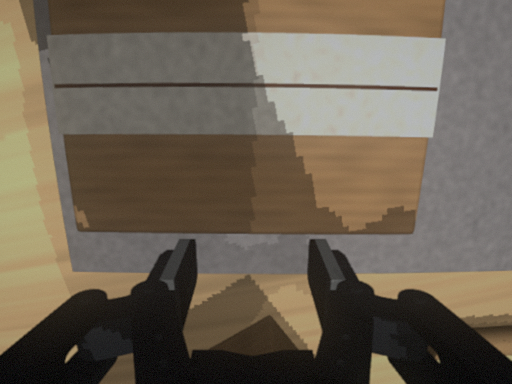

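The wrist view shows the carton's near top edge at row ≈233, square to the fingers, and both fingers just short of it. I'll take the gap from this view.

Run:
```python
from go import *
c=camera("wrist")
for p in [(77,233),(414,233),(436,89),(56,86)]: 
  P=onplane(c,*map(float,p),.082); print(p,P.round(4),np.round(w2b(P),4))
o=bot.get_obs(); print(o["eef_pos"],w2b(o["eef_pos"]))
```

```text
(77, 233) [ 0.5454 -0.2305  0.082 ] [-0.234  -0.0916]
(414, 233) [ 0.5689 -0.1144  0.082 ] [-0.1155 -0.0917]
(436, 89) [ 0.5212 -0.1041  0.082 ] [-0.1149 -0.0429]
(56, 86) [ 0.4967 -0.2203  0.082 ] [-0.2337 -0.042 ]
[ 0.58456471 -0.17592291  0.04683925] (np.float64(-0.17269327082806046), np.float64(-0.11921918311691942))
```

>>> {"fn": "send_rows", "kwargs": {
  "deltas": [
    {"grip": 0.6, "translation": [0.009, 0, 0], "twist": [0, 0, 0]},
    {"grip": 0.6, "translation": [0.018, 0, 0], "twist": [0, 0, 0]},
    {"grip": 0.6, "translation": [0.025, 0, 0], "twist": [0, 0, 0]},
    {"grip": 0.6, "translation": [0.032, 0, 0], "twist": [0, 0, 0]},
    {"grip": 0.6, "translation": [0.038, 0, 0], "twist": [0, 0, 0]}
  ]
}}

```text
clock: 4.2
eef_pos: [0.5481, -0.1687, 0.0477]
tool_rot: [0.099, 0.995, 0.001, 0.0]
ft_force: [4.1, -1.2, 2.0]
grip_width: 0.0512
```

Run:
```python
from go import *
p=b2w(-.172,-.061);delta([*p,.045],78.55)
c=camera("wrist");cv2.imwrite("pics/w4.png",c["color"])
```

```text
trans mm [21.   0.9  2.7] twist [ 0.08 -0.    0.05] clock 4.2 F [ 4.05 -1.15  2.01] grip 0.05121442581627642 board xy [-0.1729 -0.082 ] z 0.0477
```

View pics/w4.png

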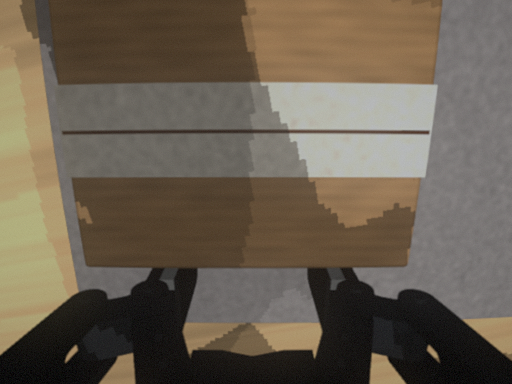

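Run:
```python
from go import *
c=camera("wrist")
for p in [(87,267),(407,266),(429,132),(62,132)]: 
  P=onplane(c,*map(float,p),.082); print(p,P.round(4),np.round(w2b(P),4))
o=bot.get_obs(); print(o["eef_pos"],w2b(o["eef_pos"]))
```

```text
(87, 267) [ 0.5219 -0.2249  0.082 ] [-0.2331 -0.0676]
(407, 266) [ 0.5449 -0.1099  0.082 ] [-0.1158 -0.0672]
(429, 132) [ 0.4972 -0.0995  0.082 ] [-0.1151 -0.0185]
(62, 132) [ 0.4735 -0.2164  0.082 ] [-0.2344 -0.0184]
[ 0.54717787 -0.16850513  0.0475129 ] (np.float64(-0.17284488284724994), np.float64(-0.08110387958895711))
```

>>> {"fn": "send_rows", "kwargs": {
  "deltas": [
    {"grip": 0.6, "translation": [0.006, 0, 0.001], "twist": [0, 0, 0]},
    {"grip": 0.6, "translation": [0.012, 0, 0.001], "twist": [0, 0, 0]},
    {"grip": 0.6, "translation": [0.016, 0, 0.001], "twist": [0, 0, 0]},
    {"grip": 0.6, "translation": [0.018, 0, 0.001], "twist": [0, 0, 0]},
    {"grip": 0.6, "translation": [0.018, 0, 0.001], "twist": [0, 0, 0]}
  ]
}}

```text
clock: 4.92
eef_pos: [0.5307, -0.1653, 0.0474]
tool_rot: [0.099, 0.995, 0.001, 0.0]
ft_force: [5.8, -0.9, 4.2]
grip_width: 0.0512
```

Run:
```python
from go import *
delta([*b2w(-.172,-.11),.045],78.55)
c=camera("wrist");cv2.imwrite("pics/w5.png",c["color"])
```

```text
trans mm [-45.6   1.    2.4] twist [0.06 0.05 0.06] clock 4.925 F [ 5.76 -0.93  4.22] grip 0.05122685338133747 board xy [-0.173  -0.0644] z 0.0474
```

View pics/w5.png

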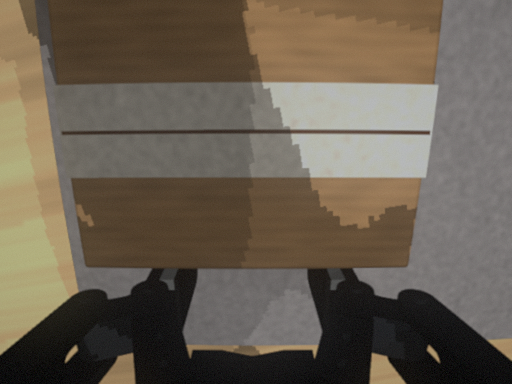

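The carton is now centred at about y = -1 mm and square. I'll back off, rise, turn 90° and go behind it.

>>> {"fn": "send_rows", "kwargs": {
  "deltas": [
    {"grip": 0.6, "translation": [-0.015, 0, 0], "twist": [0, 0, 0]},
    {"grip": 0.6, "translation": [-0.025, 0, -0.03], "twist": [0, 0, 0]},
    {"grip": 0.6, "translation": [-0.025, 0, -0.08], "twist": [0, 0, 0]},
    {"grip": 0.6, "translation": [-0.025, -0.01, -0.12], "twist": [0, 0, 10]},
    {"grip": 0.6, "translation": [-0.025, -0.03, -0.12], "twist": [0, 0, 20]}
  ]
}}

```text
clock: 5.6
eef_pos: [0.5494, -0.1996, 0.17]
tool_rot: [0.273, 0.962, 0.0, 0.001]
ft_force: [0.1, -0.5, -1.1]
grip_width: 0.0515
```

Run:
```python
from go import *
delta([*b2w(-.275,-.001),.17],-11.45)
```

```text
trans mm [ 58.1 -98.2  -0.3] twist [1.500e-01 5.000e-02 6.981e+01] clock 5.6 F [ 0.11 -0.51 -1.13] grip 0.05149817007970273 board xy [-0.2029 -0.0894] z 0.17
```

>>> {"fn": "send_rows", "kwargs": {
  "deltas": [
    {"grip": 0.6, "translation": [0.012, -0.02, 0], "twist": [0, 0, 10]},
    {"grip": 0.6, "translation": [0.024, -0.04, 0], "twist": [0, 0, 20]},
    {"grip": 0.6, "translation": [0.036, -0.06, 0], "twist": [0, 0, 30]},
    {"grip": 0.6, "translation": [0.048, -0.08, 0], "twist": [0, 0, 40]},
    {"grip": 0.6, "translation": [0.058, -0.098, 0], "twist": [0, 0, 50]}
  ]
}}

```text
clock: 6.22
eef_pos: [0.4452, -0.2517, 0.168]
tool_rot: [0.656, 0.755, 0.0, -0.002]
ft_force: [0.8, -0.9, 0.3]
grip_width: 0.0513
```

>>> {"fn": "send_rows", "kwargs": {
  "deltas": [
    {"grip": 0.6, "translation": [0, 0, 0], "twist": [0, 0, 10]},
    {"grip": 0.6, "translation": [0, 0, 0], "twist": [0, 0, 19.8]},
    {"grip": 0.6, "translation": [0, 0, 0], "twist": [0, 0, 19.8]},
    {"grip": 0.6, "translation": [0, 0, 0], "twist": [0, 0, 19.8]}
  ]
}}

```text
clock: 6.72
eef_pos: [0.4442, -0.2511, 0.1672]
tool_rot: [0.775, 0.632, -0.001, -0.004]
ft_force: [0.4, -0.9, 0.4]
grip_width: 0.0513
```

Run:
```python
from go import *
delta([*b2w(-.275,-.001),.045],-11.45)
for n in ["wrist","scene"]: cv2.imwrite(f"pics/{n}6.png",camera(n)["color"])
print(bot.get_obs()["joint_pos"])
```

```text
trans mm [ -1.1   5.3 122.1] twist [-0.4  -0.18 -0.19] clock 6.725 F [ 0.42 -0.88  0.37] grip 0.05134561291825451 board xy [-0.2742  0.0034] z 0.1672
[-5.14931446e-01  3.03521039e-01 -7.98762637e-02  1.19363174e+00
  9.09907623e-04  1.25990026e+00]
```

View pics/wrist6.png

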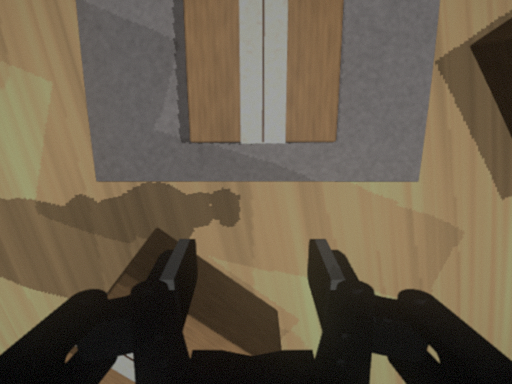

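View pics/scene6.png

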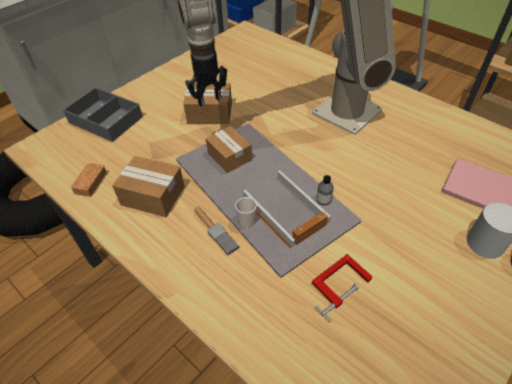

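Run:
```python
from go import *
im=cv2.imread("pics/top0.png"); 
cv2.imwrite("pics/t6.png",cv2.resize(cv2.convertScaleAbs(im[215:305,345:440],alpha=1.7),None,fx=6,fy=6,interpolation=cv2.INTER_CUBIC))
c=camera("wrist")
for p,z in [((158,228),0.),((278,312),0.),((158,228),0.09),((278,312),0.09)]: 
  P=onplane(c,*map(float,p),z); print(p,z,P.round(4),np.round(w2b(P),4))
```

```text
(158, 228) 0.0 [ 0.3386 -0.2888  0.    ] [-0.3321  0.0995]
(278, 312) 0.0 [ 0.4381 -0.4097  0.    ] [-0.4309 -0.0221]
(158, 228) 0.09 [ 0.3735 -0.2569  0.09  ] [-0.294   0.0716]
(278, 312) 0.09 [ 0.4442 -0.3427  0.09  ] [-0.3641 -0.0147]
```

View pics/t6.png

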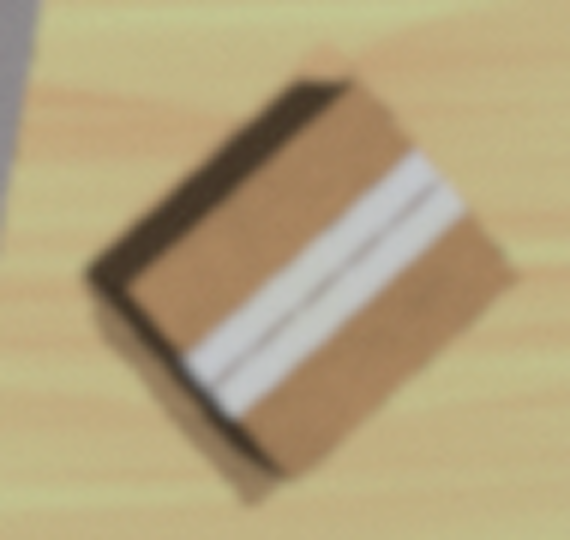

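Run:
```python
from go import *
c=camera("wrist")
for p in [(189,142),(337,142),(263,142),(263,2)]: 
  P=onplane(c,*map(float,p),.082); print(p,np.round(w2b(P),4))
c=camera("top"); r=carton=None
from meas import carton_top
r=carton_top(c,(285,175,360,250),dbg="pics/c6.png"); print(r, w2b(np.array(r[0])/1000))
```

```text
(189, 142) [-0.2344  0.0473]
(337, 142) [-0.2348 -0.0532]
(263, 142) [-0.2347 -0.0029]
(263, 2) [-0.1477 -0.0027]
((467.8200378417969, -155.35678100585938), (119.44197845458984, 98.3199462890625), 78.40257263183594) (np.float64(-0.17571174728386207), np.float64(-0.0007152889557043055))
```

View pics/c6.png

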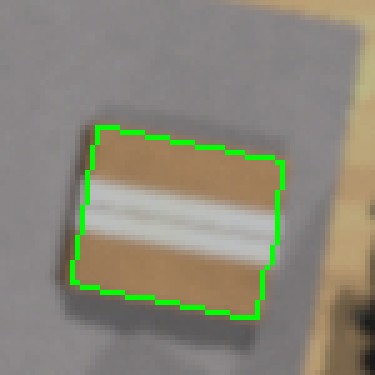

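>>> {"fn": "send_rows", "kwargs": {
  "deltas": [
    {"grip": 0.6, "translation": [0, 0.005, 0.04], "twist": [0, 0, 0]},
    {"grip": 0.6, "translation": [0, 0.005, 0.08], "twist": [0, 0, 0]},
    {"grip": 0.6, "translation": [0, 0.005, 0.11], "twist": [0, 0, 0]},
    {"grip": 0.6, "translation": [0, 0.005, 0.121], "twist": [0, 0, 0]},
    {"grip": 0.6, "translation": [0, 0.005, 0.121], "twist": [0, 0, 0]}
  ]
}}

```text
clock: 7.6
eef_pos: [0.4494, -0.2521, 0.0467]
tool_rot: [0.776, 0.631, -0.001, -0.003]
ft_force: [-0.4, -0.9, 0.3]
grip_width: 0.051
```

Run:
```python
from go import *
delta([*b2w(-.1,-.002),.047],-11.45)
cv2.imwrite(f"pics/w7.png",camera("wrist")["color"])
```

```text
trans mm [174.1  -0.7   0.2] twist [-0.32 -0.16 -0.27] clock 7.6 F [-0.42 -0.85  0.33] grip 0.05095519600575417 board xy [-0.2741 -0.0018] z 0.0467
```

View pics/w7.png

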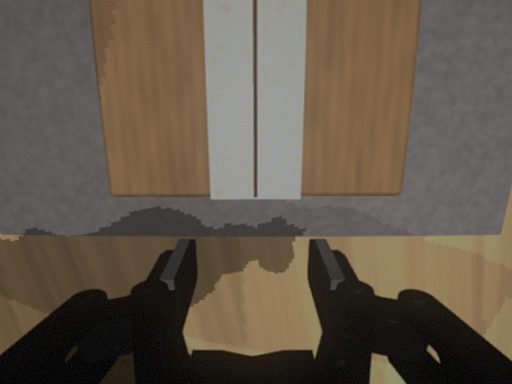

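>>> {"fn": "send_rows", "kwargs": {
  "deltas": [
    {"grip": 0.6, "translation": [0.012, 0, 0], "twist": [0, 0, 0]},
    {"grip": 0.6, "translation": [0.022, 0, 0], "twist": [0, 0, 0]},
    {"grip": 0.6, "translation": [0.03, 0, 0], "twist": [0, 0, 0]},
    {"grip": 0.6, "translation": [0.04, 0, 0], "twist": [0, 0, 0]},
    {"grip": 0.6, "translation": [0.05, 0, 0], "twist": [0, 0, 0]}
  ]
}}

```text
clock: 8.28
eef_pos: [0.461, -0.2042, 0.0485]
tool_rot: [0.776, 0.631, -0.001, -0.001]
ft_force: [-1.6, -5.3, 3.4]
grip_width: 0.0514
```

Run:
```python
from go import *
delta([*b2w(-.1,-.002),.047],-11.45)
cv2.imwrite(f"pics/w8.png",camera("wrist")["color"])
```

```text
trans mm [124.9  -2.4   1.4] twist [-0.11  0.03 -0.31] clock 8.275 F [-1.63 -5.29  3.44] grip 0.05141113294115518 board xy [-0.2249 -0.0037] z 0.0485
```

View pics/w8.png

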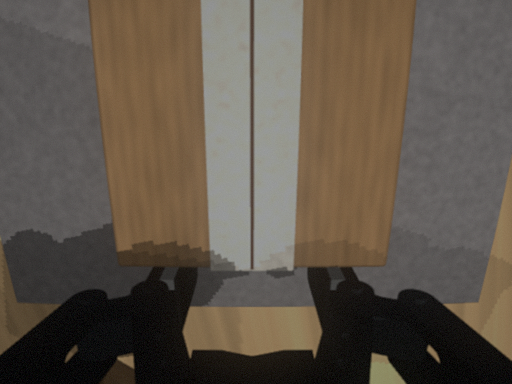

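>>> {"fn": "send_rows", "kwargs": {
  "deltas": [
    {"grip": 0.6, "translation": [0.012, -0.0005, 0], "twist": [0, 0, -0.3]},
    {"grip": 0.6, "translation": [0.024, -0.001, 0], "twist": [0, 0, -0.3]},
    {"grip": 0.6, "translation": [0.036, -0.0015, 0.001], "twist": [0, 0, -0.3]},
    {"grip": 0.6, "translation": [0.048, -0.002, 0.001], "twist": [0, 0, -0.3]},
    {"grip": 0.6, "translation": [0.06, -0.002, 0.001], "twist": [0, 0, -0.3]}
  ]
}}

```text
clock: 8.95
eef_pos: [0.472, -0.144, 0.0482]
tool_rot: [0.774, 0.633, -0.0, 0.0]
ft_force: [-1.3, -5.9, 4.4]
grip_width: 0.0514
```

Run:
```python
from go import *
delta([*b2w(-.1,-.002),.047],-11.45)
cv2.imwrite(f"pics/w9.png",camera("wrist")["color"])
c=camera("top")["color"];cv2.imwrite("pics/t9.png",cv2.resize(cv2.convertScaleAbs(c[145:285,165:365],alpha=1.8),None,fx=4,fy=4,interpolation=cv2.INTER_CUBIC))
s=camera("scene");cv2.imwrite("pics/s9.png",cv2.resize(s["color"][115:275,165:365],None,fx=4,fy=3.75,interpolation=cv2.INTER_CUBIC))
```

```text
trans mm [63.7 -0.5  1.1] twist [-0.01  0.05  0.02] clock 8.95 F [-1.3  -5.9   4.37] grip 0.051425033218325776 board xy [-0.1637 -0.0025] z 0.0482
```

View pics/w9.png

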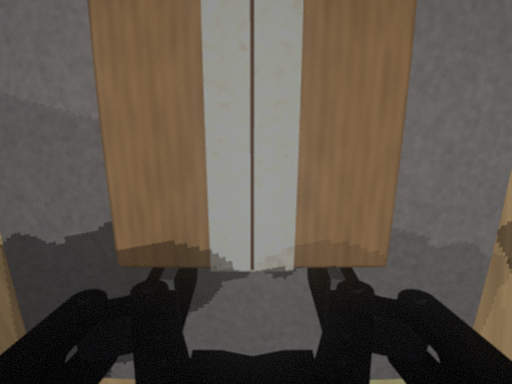

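View pics/t9.png

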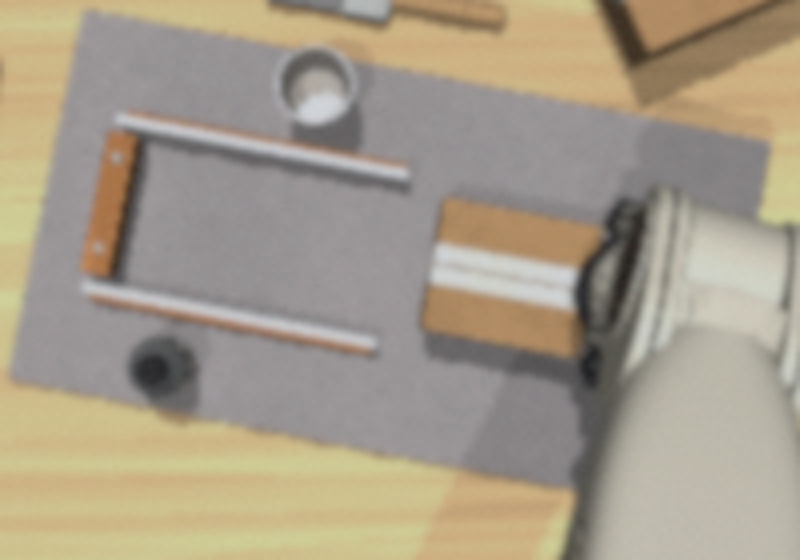

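View pics/s9.png

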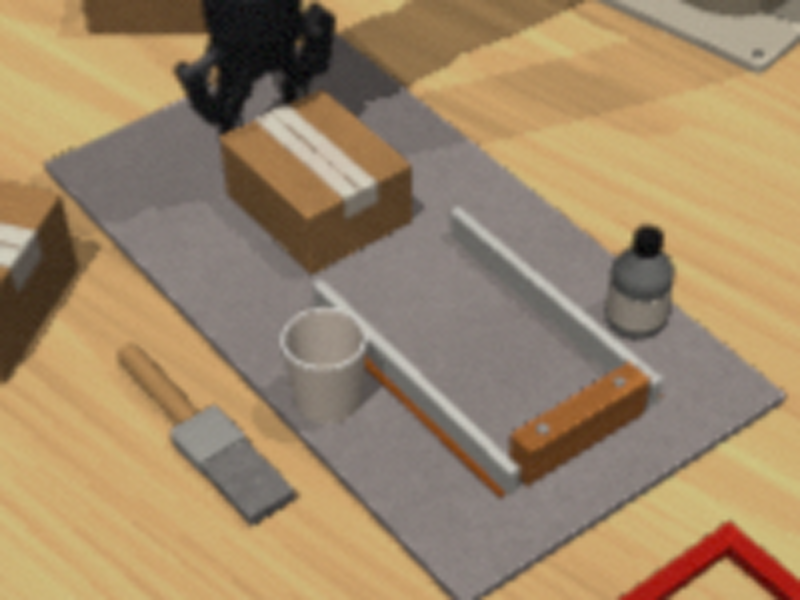

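Run:
```python
from go import *
t=camera("top"); s=camera("scene")
ft=lambda p,z: np.round(w2b(onplane(t,(p[0]+.5)/4+165-.5,(p[1]+.5)/4+145-.5,z)),4)
fs=lambda p,z: np.round(w2b(onplane(s,(p[0]+.5)/4+165-.5,(p[1]+.5)/3.75+115-.5,z)),4)
print("top rails",[ft(p,.042) for p in [(409,175),(119,119),(377,346),(85,286)]])
print("top carton",[ft(p,.082) for p in [(446,198),(424,327),(434,263),(576,293)]])
print("scene rails",[fs(p,.042) for p in [(318,285),(516,472),(457,211),(658,381)]])
print("scene carton",[fs(p,.082) for p in [(308,218),(411,170),(363,196)]],fs((316,272),.012))
```

```text
top rails [array([-0.0024, -0.0642]), array([ 0.226 , -0.0648]), array([-0.0028,  0.0693]), array([0.2264, 0.0667])]
top carton [array([-0.0322, -0.0492]), array([-0.0339,  0.0479]), array([-0.0324, -0.0001]), array([-0.1402,  0.0021])]
scene rails [array([ 0.0017, -0.0677]), array([ 0.2295, -0.0671]), array([0.0015, 0.0658]), array([0.2276, 0.0653])]
scene carton [array([-0.0307, -0.0514]), array([-0.0266,  0.0423]), array([-0.0252, -0.0045])] [-0.0335 -0.0461]
```

The carton sits about 3 mm to the -y side of the lane's centre in both views, and square. I'll steer gently by +2 to 3 mm while entering.

>>> {"fn": "send_rows", "kwargs": {
  "deltas": [
    {"grip": 0.6, "translation": [0.01, -0.0005, 0], "twist": [0, 0, 0]},
    {"grip": 0.6, "translation": [0.02, -0.001, 0], "twist": [0, 0, 0]},
    {"grip": 0.6, "translation": [0.03, -0.0015, 0.001], "twist": [0, 0, 0]},
    {"grip": 0.6, "translation": [0.04, -0.002, 0.001], "twist": [0, 0, 0]},
    {"grip": 0.6, "translation": [0.05, -0.0025, 0.001], "twist": [0, 0, 0]}
  ]
}}

```text
clock: 9.82
eef_pos: [0.4788, -0.0933, 0.0468]
tool_rot: [0.774, 0.634, -0.0, -0.001]
ft_force: [-0.4, -3.6, 3.5]
grip_width: 0.0511
```

```bash
cat > snap.py <<'E'
from go import *
import sys
k=sys.argv[1]
delta([*b2w(.0763,.0),.047],-11.45)
w=camera("wrist")["color"]
c=camera("top")["color"];t=cv2.resize(cv2.convertScaleAbs(c[145:285,165:365],alpha=1.8),None,fx=4,fy=4,interpolation=cv2.INTER_CUBIC)
s=camera("scene");s=cv2.resize(s["color"][115:275,165:365],None,fx=4,fy=3.75,interpolation=cv2.INTER_CUBIC)
for n,i in zip("wts",[w,t,s]): cv2.imwrite(f"pics/{n}{k}.png",i)
E
python3 snap.py 10
```

```text
trans mm [189.    1.1   0. ] twist [-0.1  -0.07  0.08] clock 9.825 F [-0.39 -3.63  3.52] grip 0.0511100032916726 board xy [-0.1127  0.0008] z 0.0468
```

View pics/w10.png

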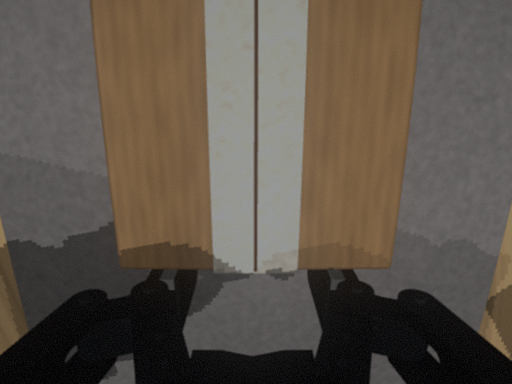

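View pics/t10.png

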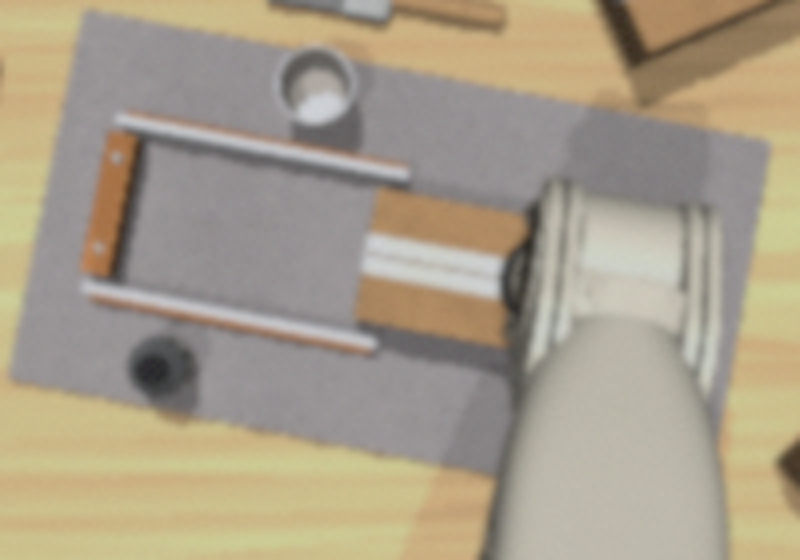

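View pics/s10.png

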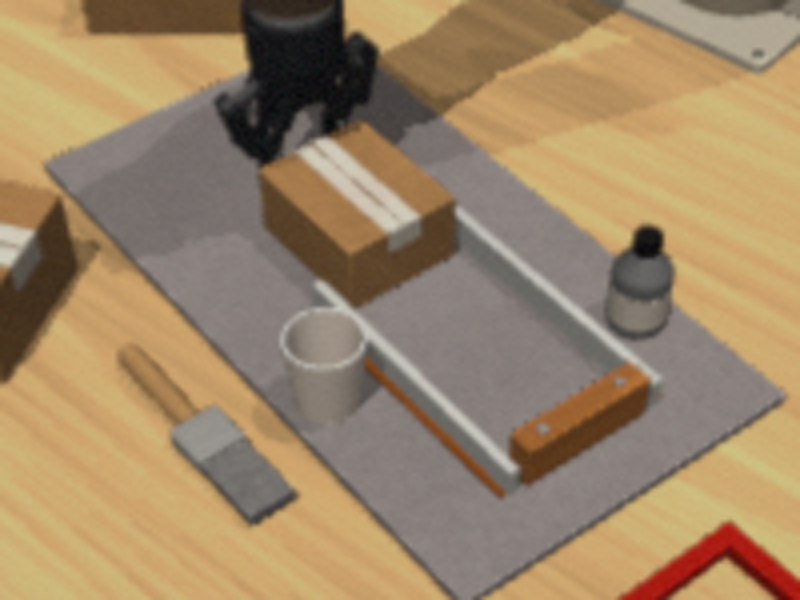

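>>> {"fn": "send_rows", "kwargs": {
  "deltas": [
    {"grip": 0.6, "translation": [0.01, 0, 0], "twist": [0, 0, 0]},
    {"grip": 0.6, "translation": [0.02, 0, 0], "twist": [0, 0, 0]},
    {"grip": 0.6, "translation": [0.03, 0, 0], "twist": [0, 0, 0]},
    {"grip": 0.6, "translation": [0.04, 0, 0], "twist": [0, 0, 0]},
    {"grip": 0.6, "translation": [0.05, 0, 0], "twist": [0, 0, 0]}
  ]
}}

```text
clock: 10.6
eef_pos: [0.4881, -0.0419, 0.0463]
tool_rot: [0.773, 0.634, 0.001, -0.003]
ft_force: [-0.5, -1.7, -1.3]
grip_width: 0.0511
```

```bash
python3 snap.py 11
```

```text
trans mm [136.8   2.4  -0. ] twist [-0.22 -0.29  0.2 ] clock 10.6 F [-0.55 -1.68 -1.31] grip 0.051089308853185196 board xy [-0.0605  0.0019] z 0.0463
```

View pics/w11.png

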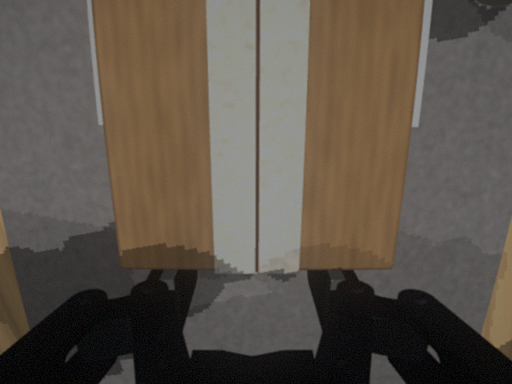

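View pics/t11.png

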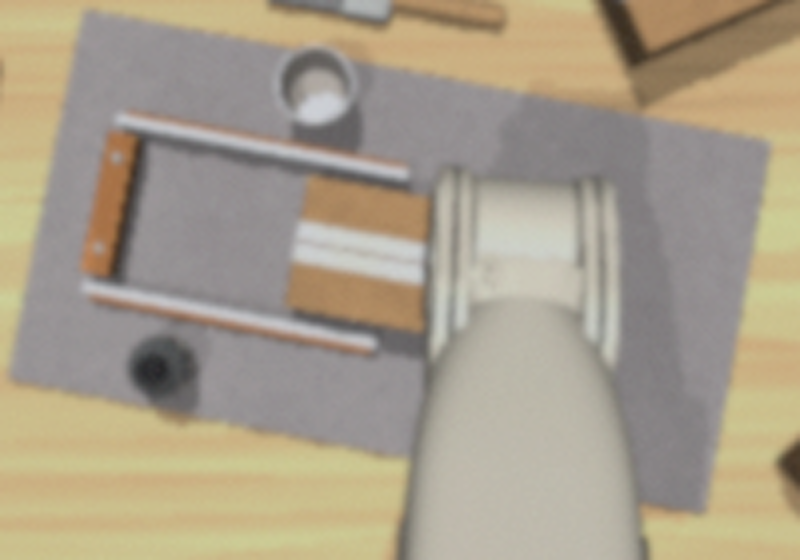

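View pics/s11.png

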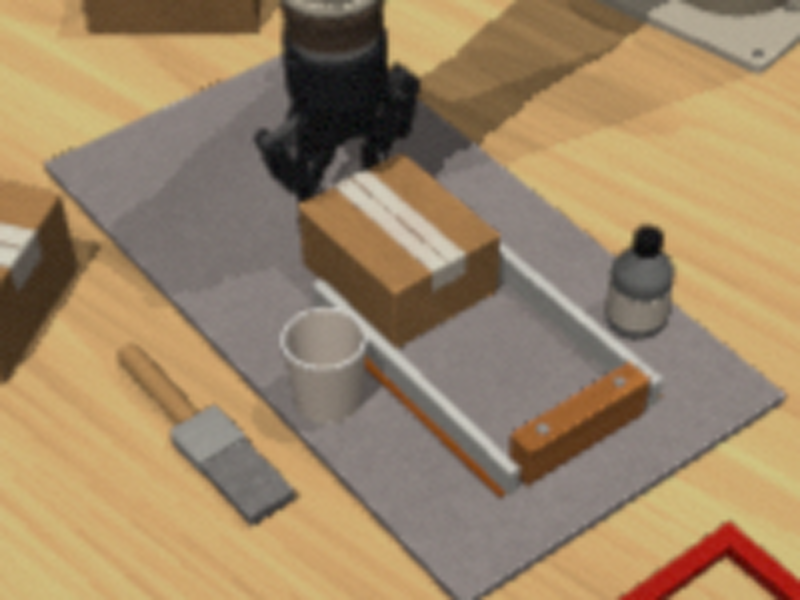

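Symmetric in the lane: in the wrist view the rail ends are at columns 101 and 415 (midpoint 258) and the tape seam is at 257. I'll carry on.

>>> {"fn": "send_rows", "kwargs": {
  "deltas": [
    {"grip": 0.6, "translation": [0.01, 0.0005, 0], "twist": [0, 0, 0.2]},
    {"grip": 0.6, "translation": [0.02, 0.0005, 0], "twist": [0, 0, 0.2]},
    {"grip": 0.6, "translation": [0.03, 0.001, 0], "twist": [0, 0, 0.2]},
    {"grip": 0.6, "translation": [0.04, 0.001, 0], "twist": [0, 0, 0.2]},
    {"grip": 0.6, "translation": [0.05, 0.001, 0], "twist": [0, 0, 0.2]}
  ]
}}

```text
clock: 11.38
eef_pos: [0.4989, 0.0084, 0.0465]
tool_rot: [0.774, 0.634, 0.001, -0.004]
ft_force: [-0.5, -2.0, -0.9]
grip_width: 0.0511
```

```bash
python3 snap.py 12
```

```text
trans mm [85.3  1.4  0.1] twist [-0.24 -0.39  0.1 ] clock 11.375 F [-0.5  -2.04 -0.88] grip 0.05105140227165477 board xy [-0.0091  0.0013] z 0.0465
```

View pics/w12.png

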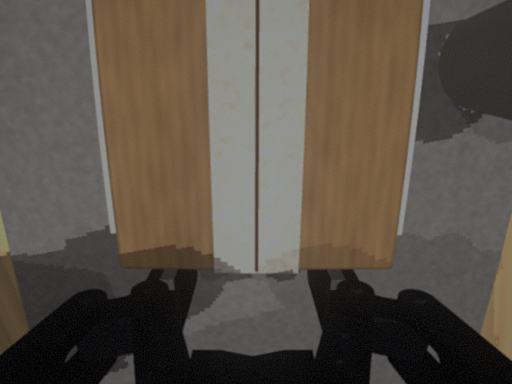

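View pics/s12.png

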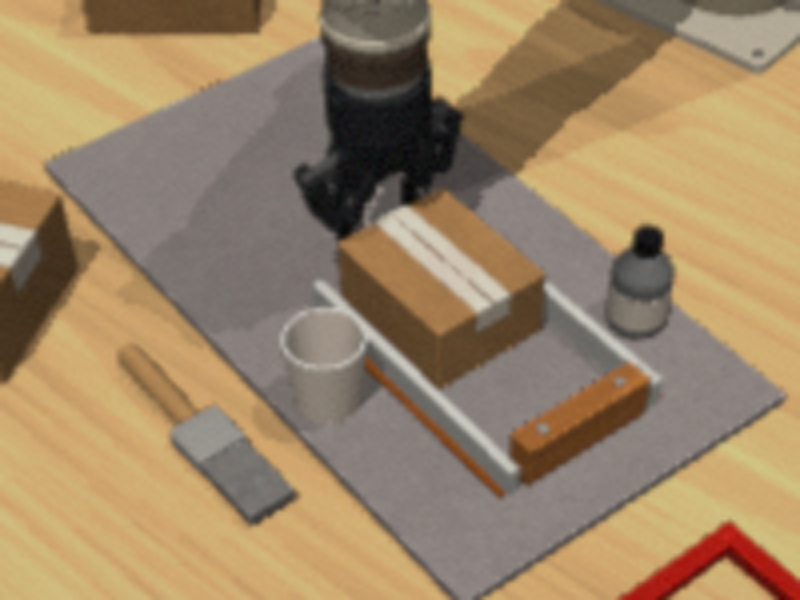

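>>> {"fn": "send_rows", "kwargs": {
  "deltas": [
    {"grip": 0.6, "translation": [0.01, 0.0005, 0], "twist": [0, 0, 0.1]},
    {"grip": 0.6, "translation": [0.02, 0.0005, 0], "twist": [0, 0, 0.1]},
    {"grip": 0.6, "translation": [0.03, 0.0005, 0], "twist": [0, 0, 0.1]},
    {"grip": 0.6, "translation": [0.04, 0.0005, 0], "twist": [0, 0, 0.1]},
    {"grip": 0.6, "translation": [0.05, 0.0005, 0], "twist": [0, 0, 0.1]}
  ]
}}

```text
clock: 12.15
eef_pos: [0.5098, 0.0584, 0.0472]
tool_rot: [0.774, 0.634, 0.002, -0.004]
ft_force: [0.1, -2.1, -1.5]
grip_width: 0.051
```

```bash
python3 snap.py 13
```

```text
trans mm [34.1  0.7  0.5] twist [-0.2  -0.46  0.08] clock 12.15 F [ 0.11 -2.06 -1.51] grip 0.0510317507015019 board xy [0.0422 0.0006] z 0.0472
```

View pics/w13.png

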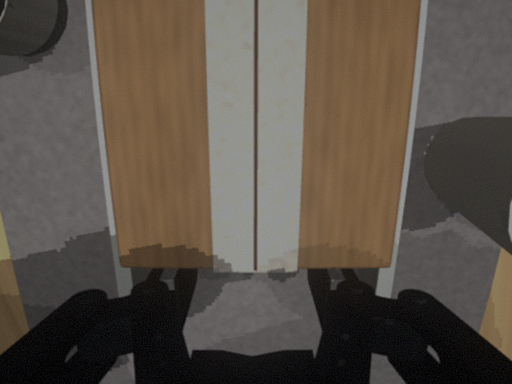

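View pics/s13.png

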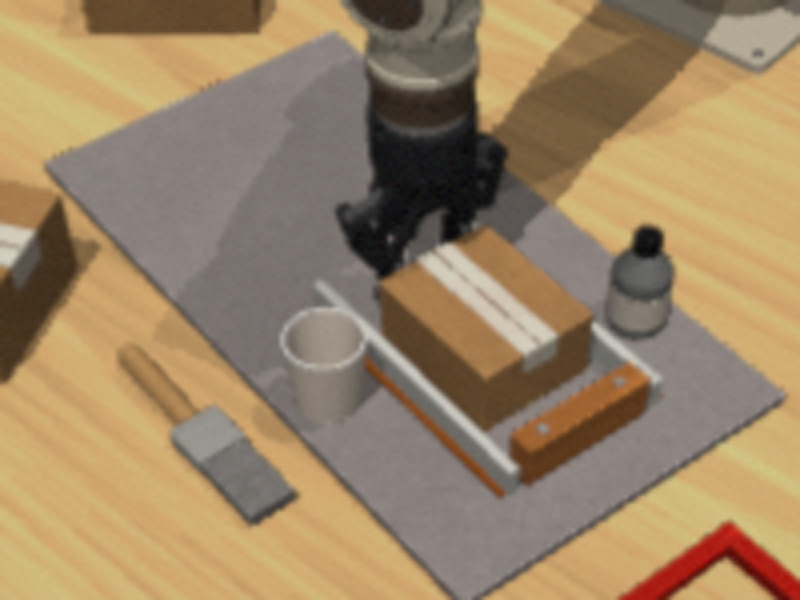

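View pics/t13.png

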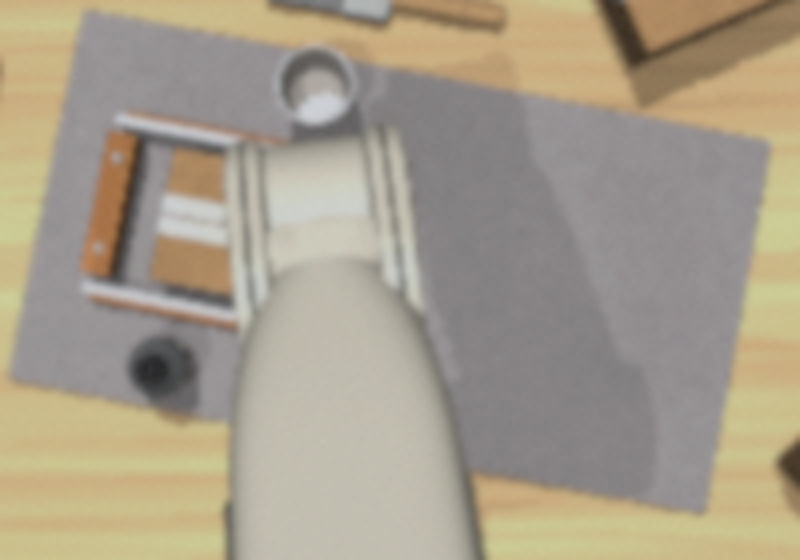

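Before the last push I check the clearance between the gripper's knuckles and the cup.

Run:
```python
from go import *
t=camera("top"); s=camera("scene"); w=camera("wrist")
ft=lambda p,z: np.round(w2b(onplane(t,(p[0]+.5)/4+165-.5,(p[1]+.5)/4+145-.5,z)),4)
fs=lambda p,z: np.round(w2b(onplane(s,(p[0]+.5)/4+165-.5,(p[1]+.5)/3.75+115-.5,z)),4)
print("cup rim top",ft((316,86),.087),"edges",ft((276,86),.087),ft((355,86),.087),"scene",fs((324,338),.087))
print("bottle",ft((158,368),.112), "cap scene",fs((649,232),.112))
# knuckles: two-view left-in-image extremes
# wrist px of right knuckle outer edge (430,312); scene px zoom(345,212) is -y side(cup side)
a=ray(w,432,312);a/=np.linalg.norm(a);p=np.array(w["xyz"])
q=np.array(s["xyz"]);b=ray(s,(342+.5)/4+165-.5,(212+.5)/3.75+115-.5);b/=np.linalg.norm(b)
A=np.column_stack([a,-b]);k=np.linalg.lstsq(A,q-p,rcond=None)[0];P,Q=p+k[0]*a,q+k[1]*b
print("knuckle",P,Q,w2b(P),w2b(Q))
```

```text
cup rim top [ 0.0784 -0.1128] edges [ 0.1077 -0.1073] [ 0.0499 -0.1183] scene [ 0.0803 -0.1165]
bottle [0.1503 0.1129] cap scene [0.1549 0.115 ]
knuckle [0.56400021 0.05742872 0.10576961] [0.55932874 0.02507167 0.13116282] (np.float64(0.051931947055472744), np.float64(-0.05274068368470196)) (np.float64(0.01929151052761104), np.float64(-0.0545854760667249))
```

Clearance is fine: the cup's near edge is at y ≈ -83 mm, the knuckle at ≈ -55 mm. Now the final approach in small steps, feeling for the stop.

>>> {"fn": "send_rows", "kwargs": {
  "deltas": [
    {"grip": 0.6, "translation": [0.008, 0, 0], "twist": [0, 0, 0]},
    {"grip": 0.6, "translation": [0.016, 0, 0], "twist": [0, 0, 0]},
    {"grip": 0.6, "translation": [0.022, 0, 0], "twist": [0, 0, 0]},
    {"grip": 0.6, "translation": [0.026, 0, 0], "twist": [0, 0, 0]},
    {"grip": 0.6, "translation": [0.028, 0, 0], "twist": [0, 0, 0]}
  ]
}}

```text
clock: 13.08
eef_pos: [0.5155, 0.0857, 0.0477]
tool_rot: [0.774, 0.634, 0.002, -0.004]
ft_force: [-0.6, -2.4, -1.9]
grip_width: 0.0515
```

>>> {"fn": "send_rows", "kwargs": {
  "deltas": [
    {"grip": 0.6, "translation": [0.001, 0, 0], "twist": [0, 0, 0]},
    {"grip": 0.6, "translation": [0.002, 0, 0], "twist": [0, 0, 0]}
  ]
}}

```text
clock: 13.32
eef_pos: [0.5158, 0.0876, 0.0477]
tool_rot: [0.774, 0.634, 0.002, -0.004]
ft_force: [-0.6, -2.4, -1.9]
grip_width: 0.0511
```

```bash
python3 snap.py 14
```

```text
trans mm [4.3 0.5 0.7] twist [-0.17 -0.49  0.1 ] clock 13.325 F [-0.59 -2.39 -1.9 ] grip 0.0510663755427569 board xy [0.072  0.0005] z 0.0477
```

View pics/s14.png

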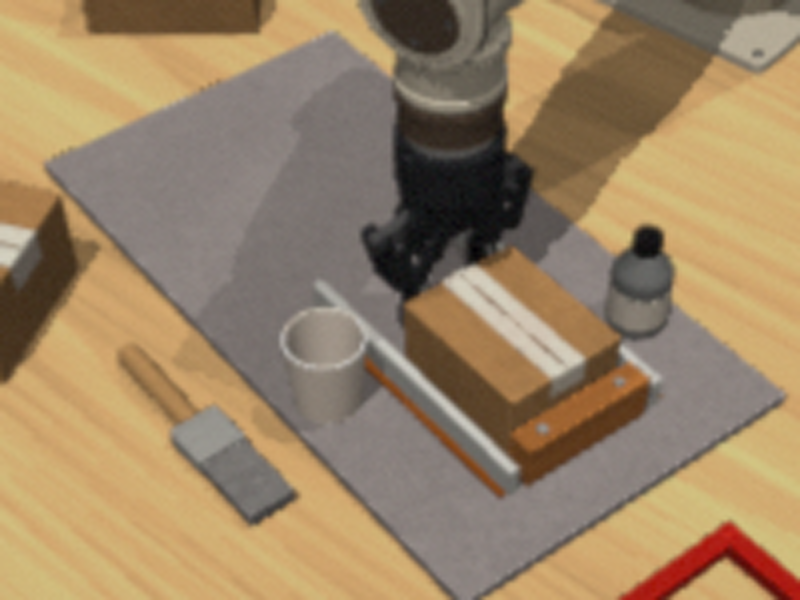

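View pics/w14.png

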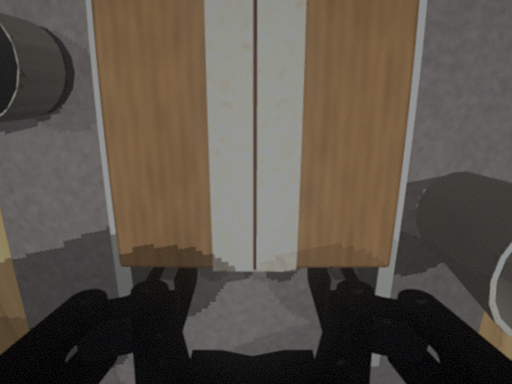

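>>> {"fn": "send_rows", "kwargs": {
  "deltas": [
    {"grip": 0.6, "translation": [0.001, 0, 0], "twist": [0, 0, 0]},
    {"grip": 0.6, "translation": [0.003, 0, 0], "twist": [0, 0, 0]},
    {"grip": 0.6, "translation": [0.003, 0, 0], "twist": [0, 0, 0]}
  ]
}}

```text
clock: 13.85
eef_pos: [0.5165, 0.091, 0.0477]
tool_rot: [0.773, 0.634, 0.003, -0.004]
ft_force: [0.2, -1.9, -1.4]
grip_width: 0.0508
```

>>> {"fn": "send_rows", "kwargs": {
  "deltas": [
    {"grip": 0.6, "translation": [0.001, 0, 0], "twist": [0, 0, 0]},
    {"grip": 0.6, "translation": [0.002, 0, 0], "twist": [0, 0, 0]},
    {"grip": 0.6, "translation": [0.002, 0, 0], "twist": [0, 0, 0]}
  ]
}}

```text
clock: 14.22
eef_pos: [0.5169, 0.0931, 0.0477]
tool_rot: [0.773, 0.634, 0.003, -0.004]
ft_force: [-0.6, -2.0, -1.7]
grip_width: 0.0509
```

>>> {"fn": "send_rows", "kwargs": {
  "deltas": [
    {"grip": 0.6, "translation": [0.001, 0, 0], "twist": [0, 0, 0]},
    {"grip": 0.6, "translation": [0.002, 0, 0], "twist": [0, 0, 0]},
    {"grip": 0.6, "translation": [0.002, 0, 0], "twist": [0, 0, 0]}
  ]
}}

```text
clock: 14.6
eef_pos: [0.5168, 0.0933, 0.0477]
tool_rot: [0.774, 0.633, 0.001, -0.003]
ft_force: [-1.5, -7.5, -0.2]
grip_width: 0.051
```

```bash
python3 snap.py 15
```

```text
trans mm [-1.4  0.7  0.7] twist [-0.19 -0.33  0.04] clock 14.6 F [-1.53 -7.54 -0.21] grip 0.05098884740565983 board xy [0.0777 0.0007] z 0.0477
```

View pics/s15.png

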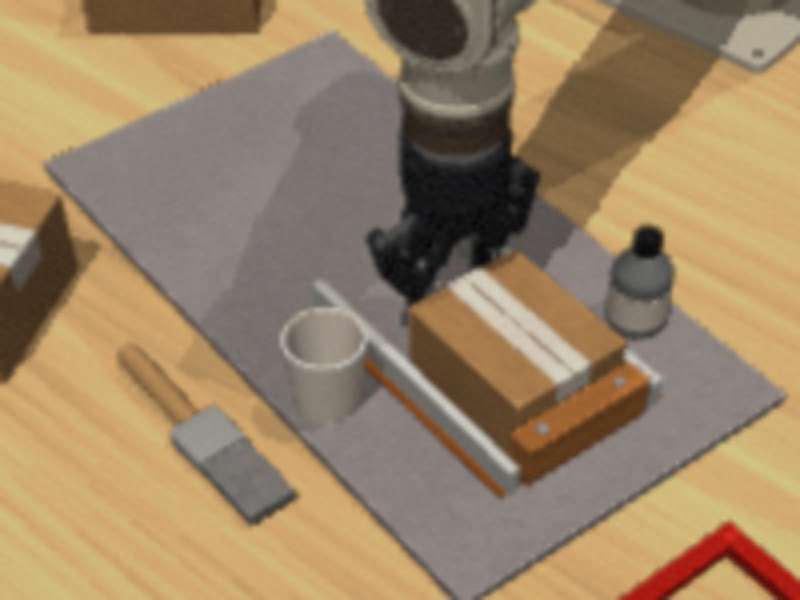

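View pics/t15.png

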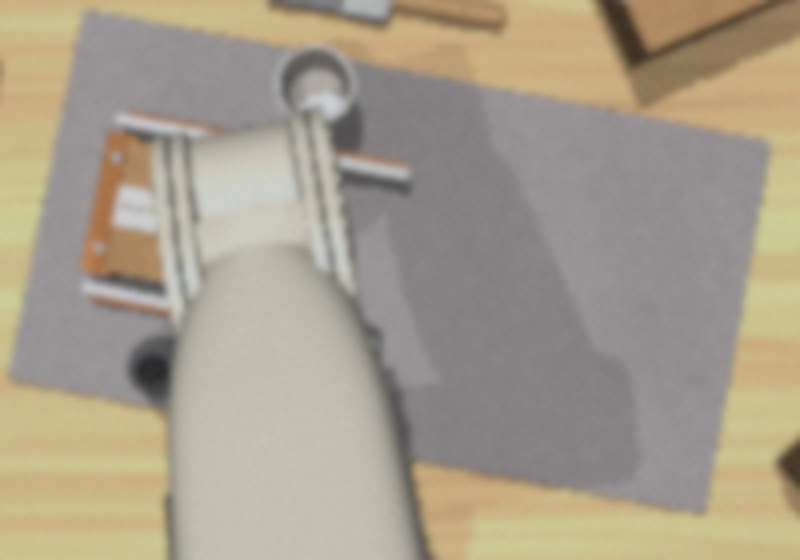

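The tool stopped and the force rose from 2 to 7.5 N, so the carton is against the stop. I'll back off, rise and check.

>>> {"fn": "send_rows", "kwargs": {
  "deltas": [
    {"grip": 0.6, "translation": [-0.01, 0, 0], "twist": [0, 0, 0]},
    {"grip": 0.6, "translation": [-0.03, 0, 0], "twist": [0, 0, 0]},
    {"grip": 0.6, "translation": [-0.05, 0, -0.01], "twist": [0, 0, 0]},
    {"grip": 0.6, "translation": [-0.08, 0, -0.06], "twist": [0, 0, 0]},
    {"grip": 0.6, "translation": [-0.12, 0, -0.1], "twist": [0, 0, 0]}
  ]
}}

```text
clock: 15.38
eef_pos: [0.4932, -0.0264, 0.1492]
tool_rot: [0.774, 0.634, 0.002, -0.003]
ft_force: [1.6, -0.4, -0.4]
grip_width: 0.0513
```

>>> {"fn": "send_rows", "kwargs": {
  "deltas": [
    {"grip": 0.6, "translation": [-0.05, 0, -0.02], "twist": [0, 0, 0]},
    {"grip": 0.6, "translation": [-0.1, 0, -0.02], "twist": [0, 0, 0]},
    {"grip": 0.6, "translation": [-0.1, 0, -0.02], "twist": [0, 0, 0]},
    {"grip": 0.6, "translation": [-0.1, 0, -0.02], "twist": [0, 0, 0]}
  ]
}}

```text
clock: 15.88
eef_pos: [0.4732, -0.1251, 0.169]
tool_rot: [0.774, 0.633, 0.002, -0.003]
ft_force: [-0.2, -1.0, 0.5]
grip_width: 0.0511
```

```bash
python3 snap.py 16
```

```text
trans mm [2.204e+02 2.000e-01 1.235e+02] twist [-0.07 -0.41 -0.01] clock 15.875 F [-0.2  -1.04  0.52] grip 0.05112228039285912 board xy [-1.45e-01  1.00e-04] z 0.169
```

View pics/s16.png

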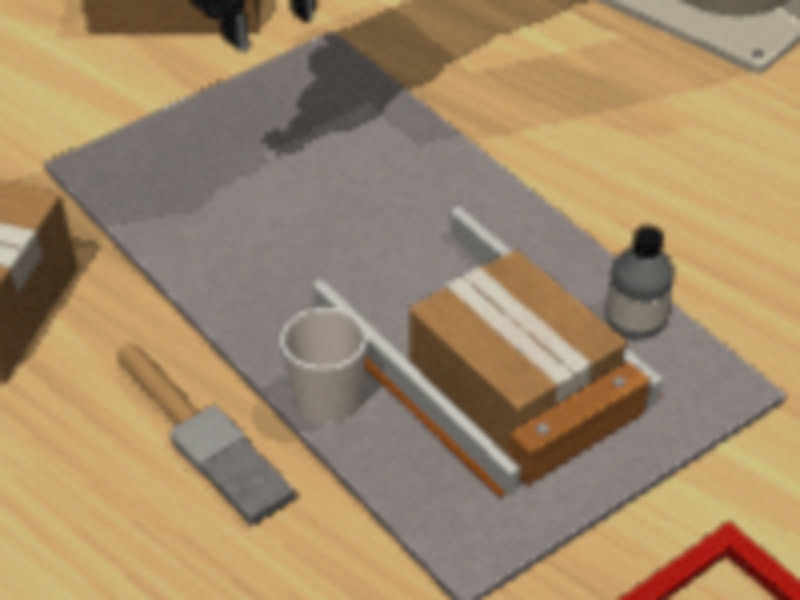

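View pics/t16.png

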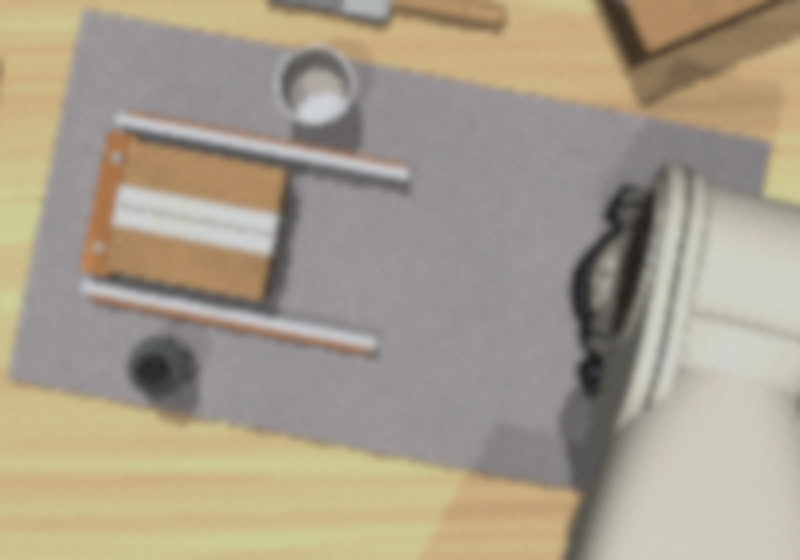

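The carton is flush against the stop, centred and straight, and the arm is clear. I'll run one numeric check and hand in.

Run:
```python
from go import *
t=camera("top")
ft=lambda p,z: np.round(w2b(onplane(t,(p[0]+.5)/4+165-.5,(p[1]+.5)/4+145-.5,z)),4)
c=[ft(p,.082) for p in [(128,138),(107,271),(264,301),(287,168)]]; print(c,np.mean(c,0))
print("lane mid +0.001..0.0025 in this view; clock",bot.get_obs()["clock"])
print(bot.job_done())
```

```text
[array([ 0.2095, -0.0488]), array([0.2053, 0.0516]), array([0.0862, 0.0513]), array([ 0.0883, -0.049 ])] [0.147325 0.001275]
lane mid +0.001..0.0025 in this view; clock 16.075
the job is handed in; nothing more can be done
None
```

The carton is fully home against the wooden stop and I have handed the job in, at about 16 s of the 72 s. No verdict was reported.

**What I did:** I pushed the carton about 42 mm sideways with both fingers to centre it. Then I went behind it and pushed it straight down the lane in checked steps. At the end I felt for the stop: the push force rose from about 2 N to 7.5 N while the tool stopped moving. I then backed off and raised the arm clear.

**Last checks:**
- **Position:** the carton measured x ≈ 147 mm and y ≈ +1 mm. That top view reads about 3 mm short in x, and it put the lane centre at +1 to +2.5 mm, so the carton is essentially centred.
- **Angle:** the carton is within about 1–2° of the lane direction and stands flat on the board.
- **Rails:** I saw no contact with the rails. In the pictures there was air on both sides of the carton, and the fingertips stayed at about 46 mm, above the rail tops at 42 mm.
- **Bystanders:** the cup, bottle and brush look unmoved. I did not check the clamp as a whole at the end; only part of it was in view, and the arm passed over that end of the board only at the start, at 0.23 m.

**Disagreements and slips:**
- The two fixed cameras differed by about 3–6 mm in absolute position, so I used their average and judged the carton against the rails in the same view.
- My first move call was written in millimetres instead of metres. The per-row limit capped it and it went in the intended direction, so it did no harm.

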